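# Steady a rocking magnetic stirrer with a wedge

## Robot

A 6-joint arm with a two-finger parallel gripper is mounted at the origin on a cart in front of the work surface, level with it; the furniture and walls round the work are solid. World frame = base frame: x ahead of the robot, y to its left, z up, the work surface at z = 0. Lengths are in m, angles in degrees, forces in N, time in s.
With the tool pointing down it reaches from about 0.375 to 0.9 m from the base axis. Payload 3.1 kg.
Tool frame: the origin (TCP) lies on the centre line of the jaws, within the pads' length; the fingertips stand 17 mm ahead of it and the grasp point (between the pads) lies 2 mm behind it; y points along the fingers, x is the direction in which the jaws open and shut, and the axes are right-handed (so a half turn about y gives the same grasp; the last joint's range is limited). The gripper opens to 87 mm and grips with 3 to 60 N. Pads are 19 mm wide; open, the fingers measure 117 mm over their backs; the gripper's body (75 mm by 190 mm) begins 51 mm behind the grasp point.
Start: joints at [-10.227, 30.224, 82.088, -0, 67.689, -10.227], TCP at [0.625, 0, 0.24] pointing down, gripper open.
Joint ranges: [-176.69, 176.69], [-43.24, 126.21], [12.49, 139.97], [-82, 262], [0, 151.66], [-163.58, 163.58]. Speed limits (degrees/s): [159.86, 159.86, 180, 180, 180, 180].

## Interface

Orientations are given as a 3x3 rotation matrix whose columns are the frame's x, y, z axes.
In Python, from rig import read_state, capture, camera_info, hand_in, trace, tip_of gives the robot as it stands.
- The arm moves only by the tool jog_arm, never from a script. Its argument "steps" is a list of rows, each an object with "fingers": the opening in per cent of the stroke, from 0 (shut) to 100 (fully open); "delta_pos": the shift along the world's x, y, z in mm, a list of three; "turn": the turn about the world's z in degrees. A call has 1 to 20 rows; each row is the pose to reach, as a shift and turn from the pose commanded when the call began; what a row does not reach only later rows make up. A row lasts 1/12 s, in which the tool goes at most 41.7 mm and 7.16 degrees, less where a joint would pass 70% of its speed; a pose out of reach is approached as far as the arm can. A call with a gripper value outside its range is refused whole. The fingers move at their own pace and stop on an object; the grip force is fixed at half the most. Time passes only in rows, so rows that repeat a pose let the fingers close. It gives the time, the measured TCP pose, the force and the opening at its end, in the units of the state.
- read_state(): the state, without advancing time (a new reading comes with each control period).
- capture(name): name is "scene" or "side" or "wrist"; returns the picture (400x640x3 uint8, red, green, blue); there is no depth.
- camera_info(name): a dict with "fov_y" (degrees; the focal length in pixels is half the picture's height over the tangent of half this angle, whatever the lens; pixels are square), "cx", "cy" (the principal point, pixels), "view" (4x4, takes a point from world to camera coordinates); the wrist camera has in their place "tool_from_camera" (4x4, takes a point from camera to tool coordinates, whose origin is the TCP and whose axes are the tool frame's). Camera axes: x right, y down, z forward; pixel columns grow to the right and rows downward; lengths in m; the calibration is good to about 2 mm. The wrist camera is an equidistant fisheye: a pixel r from the principal point sees the ray r / f radians off the axis. A picture is of the moment at which its call begins: read the wrist's pose just before it. camera_info takes no time and is no camera call.
- hand_in(): hands the job in, once; it reports no verdict.
Trained networks look in the newest picture that a camera, given by its name, has taken for a name from the list of things; names that differ only in an ending like _2 or _b are one class to them, and where a whole thing is asked for, a point or a joint stands for the part that bears it (a point fixed in the world has none). Each returns a list of dicts, best first, with "confidence" (0 to 1); they miss things now and then, are a little off and sometimes report something else, mostly with a low value. They report only what shows in the picture. A call takes as long as a camera call.
- trace(target, camera): "mask" (400x640 bool, what is visible of it).
- tip_of(target, camera): "position" ([x, y, z] in m, in world coordinates, good to about 4 mm: a listed point, or the origin of a listed thing).
The state is a dict: "time_s": time; "joint_positions": joint angles; "qvel": joint speeds; "tau": joint torques, N m; "position": TCP position; "tcp_rot": TCP orientation; "force": force on the tool from outside, world axes, zero at the start; "moment": the same for the moment, N m; "opening": opening from 0.0 (shut) to 1.0 (fully open).
Only numpy, scipy, OpenCV 4.12 (cv2) and the standard library are available. Lean on these libraries where they do the work, as an engineer would, in place of code of your own. Each camera call takes 0.05 s, during which the arm holds its last target.

## Task

The magnetic stirrer rocks because its front left foot is too short: with the fingertips, push the grey wedge along the worktop, thin end first, under that foot until the stirrer no longer rocks when that corner is pressed, but do not jack it out of level. Do not grip or lift the wedge or stirrer, do not shove the stirrer along, and leave everything else in place. Finish while holding: keep a fingertip pressing firmly (about 8 to 10 N) down on the stirrer's top above the wedged foot, the stirrer staying level.

Things in the scene. Friction and masses are not known exactly. Their poses are not given: they have to be found in the camera images.
- stirrer: low magnetic stirrer, white case 136 (x) x 230 (y) mm, 2.2 kg; origin at worktop level under its middle, x to its back, y to its left, z up. Case underside 18 mm, flat top 48 mm up; a round aluminium plate on it, 6 mm high. Four rubber feet, diameter 20, at x +-52, y +-95; the front left (-52, +95) is short. 3 to 4 N on that corner rock the stirrer down onto it; released, it comes back level
- stirrer_corner (a point): the flat case top straight above the short front left foot, 16 mm from the front face and 20 mm from the left face, 48 mm above the worktop when level: press here
- foot_tip (a point): lowest point of the rounded short front left foot; it is 4 to 7.5 mm above the worktop while the stirrer stands level
- wedge: loose grey ribbed wedge, 60 g, 120 long (x), 50 mm wide (y); origin at worktop level under its middle, +x to the thin end, which points roughly to the short foot from the stirrer's left. Height 16.5 mm at the flat thick end, 9 in the middle, 1.5 at the thin end (1 mm per 8 mm). Free it slides at under 1 N; from about 1.5 N it begins to lift the foot
- timer: bystander: flat white timer, 70 x 62 x 18 mm, origin under its middle
- petri: bystander: clear round dish with lid, diameter 60 mm, 15 mm high, origin under its middle
- tape: bystander: roll of tan tape lying flat, diameter 100 mm, 25 mm high, origin under its middle
- bottle: bystander: open clear bottle, diameter 54 mm, 114 mm high, origin under its middle
- beaker: bystander: open clear wide-mouthed beaker, diameter 62 mm, 85 mm high, origin under its middle

How it is judged:
By the outcome, as a careful person would: the job done as asked, in the order asked, and still so for the second after the job is handed in, while the arm keeps its last pose, push and grip.
It also fails if it takes over 72 s, if anything falls off the work surface, if the arm or the gripper's body presses on something with over 40 N, if the wrist force passes 120 N, or if a joint passes its speed limit or range.

## Working session

There is one attempt and no reset: what is moved stays moved. The work goes in short steps, Python scripts to look and compute and a tool call to move; the robot and the scene stay as the last step left them, time stands still between calls to the robot, and variables do not carry over. Pictures are saved under pics/ and viewed, and the job is handed in when it is done.

Besides the shell and the picture viewer there is one more tool, called in YAML: its name, and indented under it one key for each argument. jog_arm: Moves the arm, as the interface text tells. Its arguments: {"type":"object","properties":{"steps":{"type":"array","items":{"type":"object","properties":{"fingers":{"type":"number"},"delta_pos":{"type":"array","items":{"type":"number"}},"turn":{"type":"number"}}}}},"required":["steps"]}

```bash
mkdir -p pics; ls
cat > look.py <<'E'
import cv2,numpy as np
from rig import *
def save(c,n):
    im=capture(c); cv2.imwrite(f'pics/{n}.png',im[:,:,::-1]); return im
E
python3 - <<'E'
from look import *
s=read_state(); print(s['time_s'],s['position'],np.round(s['tcp_rot'],3).tolist(),s['force'])
for c in ['scene','side']:
    save(c,c+'0'); i=camera_info(c); print(c,i)
    for t in ['stirrer','stirrer_corner','foot_tip','wedge','timer','petri','tape','bottle','beaker']:
        r=tip_of(t,c)
        print(t,[(round(q['confidence'],2),np.round(q['position'],4).tolist()) for q in r[:2]])
print(read_state()['time_s'])
E
```

```text
pics
0.0 [6.24301445e-01 1.60120291e-04 2.38526399e-01] [[1.0, -0.002, -0.0], [0.0, 0.0, 1.0], [-0.002, -1.0, 0.0]] [-0.01090121 -0.06814889 -0.47502511]
scene {'fov_y': 45.69276997896656, 'cx': 318.0736474356448, 'cy': 189.57147181587555, 'view': array([[-0.83756577, -0.54617096,  0.01344834,  0.4410886 ],
       [-0.25414345,  0.36770864, -0.89453981,  0.18087403],
       [ 0.4836266 , -0.75265373, -0.44678594,  1.30291646],
       [ 0.        ,  0.        ,  0.        ,  1.        ]])}
stirrer [(0.85, [0.5275, -0.1244, 0.0003]), (0.59, [0.5487, 0.3656, 0.0014])]
stirrer_corner [(0.59, [0.4821, -0.0223, 0.0449])]
foot_tip []
wedge [(0.71, [0.4927, 0.0937, -0.0002]), (0.33, [0.471, 0.3565, -0.0022])]
timer [(0.57, [0.4711, 0.3575, -0.0013])]
petri [(0.54, [0.55, 0.3671, 0.0018])]
tape [(0.85, [0.4896, 0.4675, -0.0021])]
bottle [(0.7, [0.4724, -0.4147, -0.0017])]
beaker [(0.79, [0.4781, -0.3308, -0.0027])]
side {'fov_y': 42.61395548831124, 'cx': 316.58794662937447, 'cy': 196.33548015175796, 'view': array([[-0.961974  , -0.27249822,  0.01872836,  0.48344958],
       [-0.17845965,  0.57512875, -0.79836025,  0.10157603],
       [ 0.20678053, -0.77134405, -0.60188883,  1.65218276],
       [ 0.        ,  0.        ,  0.        ,  1.        ]])}
stirrer [(0.92, [0.5273, -0.1217, -0.0007])]
stirrer_corner [(0.61, [0.4839, -0.0218, 0.0447])]
foot_tip []
wedge [(0.61, [0.4935, 0.0999, 0.0021])]
timer [(0.72, [0.4694, 0.3545, -0.0037]), (0.37, [0.476, -0.3289, 0.0026])]
petri [(0.83, [0.5526, 0.3648, 0.0039])]
tape [(0.95, [0.4925, 0.4666, 0.0012])]
bottle [(0.52, [0.4731, -0.4144, -0.0043])]
beaker [(0.8, [0.476, -0.3322, 0.0046])]
1.0
```

View pictures.

View pics/scene0.png

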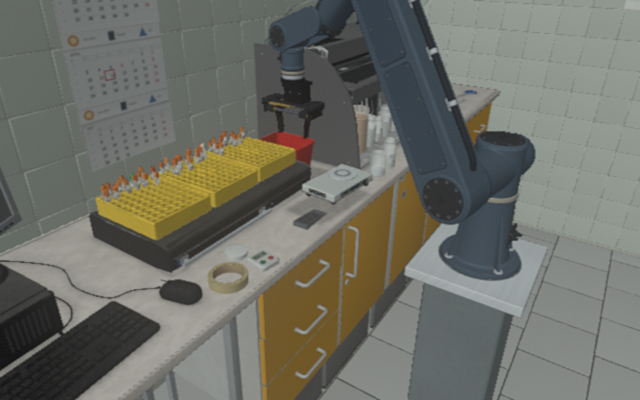

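View pics/side0.png

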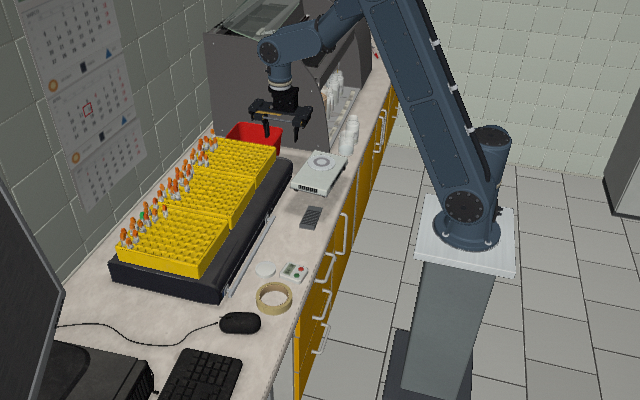

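Run:
```python
from look import *
save('wrist','wrist0'); i=camera_info('wrist'); print(i)
for t in ['stirrer','stirrer_corner','foot_tip','wedge']:
    r=tip_of(t,'wrist')
    print(t,[(round(q['confidence'],2),np.round(q['position'],4).tolist()) for q in r[:2]])
```

```text
{'fov_y': 65.70646984690485, 'cx': 320.30687236839844, 'cy': 191.99321016258102, 'tool_from_camera': array([[ 9.99999544e-01, -1.96921711e-04,  9.33983274e-04,
         2.43715483e-05],
       [-9.53783295e-04, -2.44507291e-01,  9.69646985e-01,
        -1.45756160e-01],
       [ 3.74211762e-05, -9.69647434e-01, -2.44507367e-01,
         6.54588014e-02],
       [ 0.00000000e+00,  0.00000000e+00,  0.00000000e+00,
         1.00000000e+00]])}
stirrer [(0.71, [0.5237, -0.1207, -0.0019])]
stirrer_corner [(0.97, [0.4847, -0.023, 0.048])]
foot_tip []
wedge [(0.86, [0.4925, 0.0981, 0.005])]
```

View pics/wrist0.png

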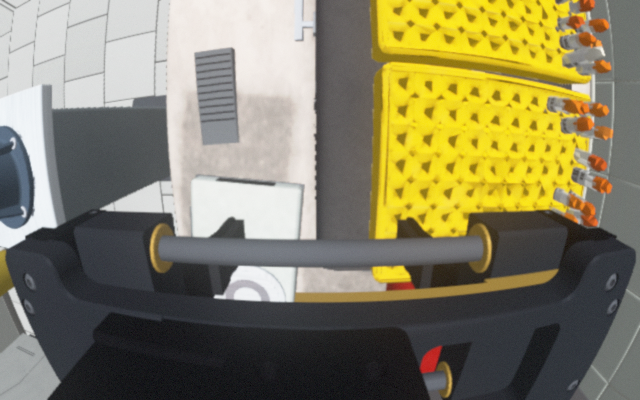

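```bash
cat >> look.py <<'E'
def ray(c,px,st=None):
    px=np.atleast_2d(np.array(px,float)); i=camera_info(c); f=200/np.tan(np.radians(i['fov_y']/2))
    u=(px-[i['cx'],i['cy']])
    if c=='wrist':
        r=np.linalg.norm(u,axis=1)+1e-9; th=r/f
        d=np.c_[u/r[:,None]*np.sin(th)[:,None],np.cos(th)]
        T=i['tool_from_camera']; W=np.eye(4); W[:3,:3]=st['tcp_rot'];W[:3,3]=st['position']; M=W@T
    else:
        d=np.c_[u/f,np.ones(len(u))]; M=np.linalg.inv(i['view'])
    return M[:3,3],d@M[:3,:3].T
def onz(c,px,z,st=None):
    o,d=ray(c,px,st); return o+d*((z-o[2])/d[:,2])[:,None]
def proj(c,P,st=None):
    P=np.atleast_2d(P); i=camera_info(c); f=200/np.tan(np.radians(i['fov_y']/2))
    if c=='wrist':
        W=np.eye(4); W[:3,:3]=st['tcp_rot'];W[:3,3]=st['position']; V=np.linalg.inv(W@i['tool_from_camera'])
    else: V=i['view']
    p=P@V[:3,:3].T+V[:3,3]
    if c=='wrist':
        r=np.linalg.norm(p[:,:2],axis=1); th=np.arctan2(r,p[:,2]); q=p[:,:2]/r[:,None]*(th*f)[:,None]
    else: q=p[:,:2]/p[:,2:]*f
    return q+[i['cx'],i['cy']]
E
python3 - <<'E'
from look import *
st=read_state(); im=save('wrist','wrist1')
m=trace('wedge','wrist')[0]['mask']; m2=trace('stirrer','wrist')[0]['mask']
np.save('m.npy',m);np.save('m2.npy',m2)
out=im.copy(); out[m]=[255,0,0]; out[m2]=[0,255,0]
cv2.imwrite('pics/masks.png',cv2.resize(out[20:320,150:350,::-1],None,fx=2,fy=2,interpolation=0))
cv2.imwrite('pics/crop.png',cv2.resize(im[30:230,150:330,::-1],None,fx=3,fy=3,interpolation=cv2.INTER_CUBIC))
E
```

```text
(no output)
```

View pics/crop.png

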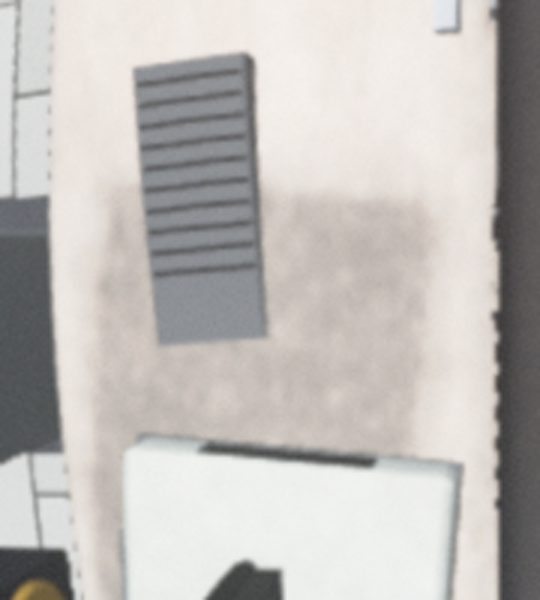

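View pics/masks.png

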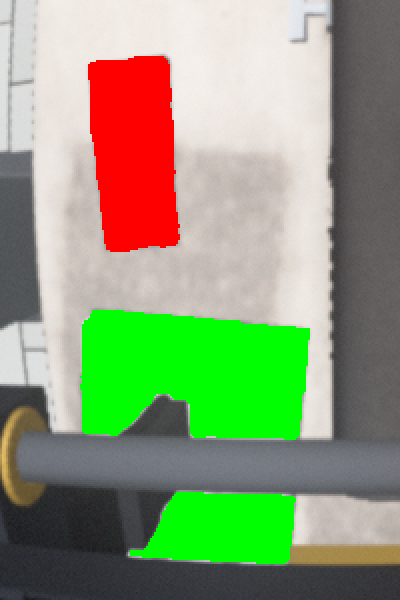

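Run:
```python
from look import *
from scipy.optimize import least_squares
st=read_state(); 
px=np.array([[134,69],[247,54],[159,344],[267,336]])/3+[150,30]
L=np.array([[-60,-25,16.5],[-60,25,16.5],[60,-25,1.5],[60,25,1.5]])/1e3
def W(p,L):
    c,s=np.cos(p[2]),np.sin(p[2]); return np.c_[p[0]+c*L[:,0]-s*L[:,1],p[1]+s*L[:,0]+c*L[:,1],L[:,2]]
r=least_squares(lambda p:(proj('wrist',W(p,L),st)-px).ravel(),[.49,.1,-1.57]); print(r.x,np.degrees(r.x[2]),r.fun.round(1))
print('thin/thick ctr',W(r.x,np.array([[.06,0,0],[-.06,0,0]])))
# stirrer: edges from mask
m2=np.load('m2.npy')
# left edge top points
pts=[]
for u in range(200,300,5):
    v=np.where(m2[:,u])[0].min(); pts.append([u,v-.0])
P=onz('wrist',pts,.048,st); k=np.polyfit(P[:,0],P[:,1],1); print('left face line',k,np.degrees(np.arctan(k[0])))
for name,f in(('front',min),('back',max)):
    pts=[]
    for v in list(range(188,230,3)):
        u=f(np.where(m2[v])[0]); pts.append([u+(f is max),v])
    P=onz('wrist',pts,.048,st); q=np.polyfit(P[:,1],P[:,0],1); print(name,q,np.degrees(np.arctan(q[0])),P[0],P[-1])
s=read_state();print(s['time_s'])
```

```text
[ 0.49581198  0.09221327 -1.54064244] -88.27230944139187 [-0.2 -0.6 -0.  -0.8 -0.1  0.6  0.2  0.8]
thin/thick ctr [[0.49762094 0.03224055 0.        ]
 [0.49400302 0.152186   0.        ]]
left face line [-0.10017284  0.05026426] -5.7203979402750385
front [0.12543076 0.47354409] 7.149316333886533 [ 0.47161084 -0.01463798  0.048     ] [ 0.46551422 -0.06415489  0.048     ]
back [0.11258342 0.60969234] 6.423506730356818 [ 0.60818275 -0.0149446   0.048     ] [ 0.60288758 -0.06153583  0.048     ]
1.4
```

jog_arm:
  steps:
    - {"delta_pos": [-65,92,-60],"turn": 1.7,"fingers": 20}
    - {"delta_pos": [-131,187,-120],"turn": 1.7,"fingers": 20}
    - {"delta_pos": [-131,187,-120],"turn": 1.7,"fingers": 20}
    - {"delta_pos": [-131,187,-120],"turn": 1.7,"fingers": 20}
    - {"delta_pos": [-131,187,-120],"turn": 1.7,"fingers": 20}
    - {"delta_pos": [-131,187,-120],"turn": 1.7,"fingers": 20}
    - {"delta_pos": [-131,187,-120],"turn": 1.7,"fingers": 20}
    - {"delta_pos": [-131,187,-120],"turn": 1.7,"fingers": 20}
    - {"delta_pos": [-131,187,-120],"turn": 1.7,"fingers": 20}
    - {"delta_pos": [-131,187,-120],"turn": 1.7,"fingers": 20}

```text
time_s: 2.23
position: [0.4963, 0.1864, 0.1205]
tcp_rot: [[1.0, 0.004, -0.029], [0.029, 0.0, 1.0], [0.004, -1.0, 0.0]]
force: [0.1, 0.4, -0.4]
opening: 0.324
```

Run:
```python
from look import *
s=read_state(); print(s['time_s'],s['position'],np.round(s['tcp_rot'],3).tolist(),s['force'],s['opening'])
im=save('wrist','wrist2')
```

```text
2.2333 [0.49631007 0.18642511 0.12046725] [[1.0, 0.004, -0.029], [0.029, 0.0, 1.0], [0.004, -1.0, 0.0]] [ 0.06968753  0.44871101 -0.44280487] 0.32382366532884227
```

View pics/wrist2.png

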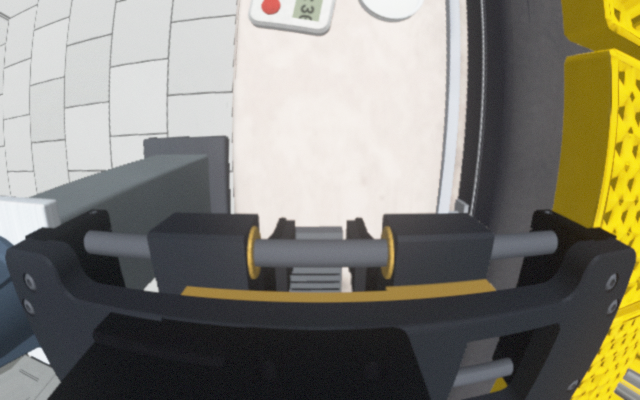

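jog_arm:
  steps:
    - {"delta_pos": [-2,0,-30],"fingers": 20}
    - {"delta_pos": [-2,0,-60],"fingers": 20}
    - {"delta_pos": [-2,0,-85],"fingers": 20}
    - {"delta_pos": [-2,0,-95],"fingers": 20}
    - {"delta_pos": [-2,0,-95],"fingers": 20}
    - {"delta_pos": [-2,0,-95],"fingers": 20}

```text
$.steps[0]: bad value
```

Run:
```python
from look import *
s=read_state(); print(s['time_s'],s['position'],s['force'],s['opening'])
for c in ['side','scene']:
    im=save(c,c+'3')
im=cv2.imread('pics/side3.png')[130:250,260:380]; cv2.imwrite('pics/side3c.png',cv2.resize(im,None,fx=5,fy=5,interpolation=cv2.INTER_CUBIC))
im=cv2.imread('pics/scene3.png')[150:250,270:390]; cv2.imwrite('pics/scene3c.png',cv2.resize(im,None,fx=5,fy=5,interpolation=cv2.INTER_CUBIC))
```

```text
2.2833 [0.49639462 0.18616058 0.12057628] [0.22278675 0.75437438 1.2881651 ] 0.2782573742872197
```

View pics/side3c.png

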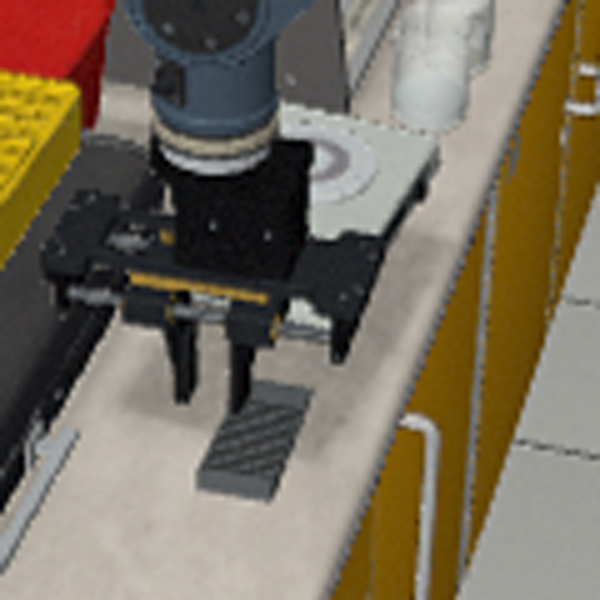

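View pics/scene3c.png

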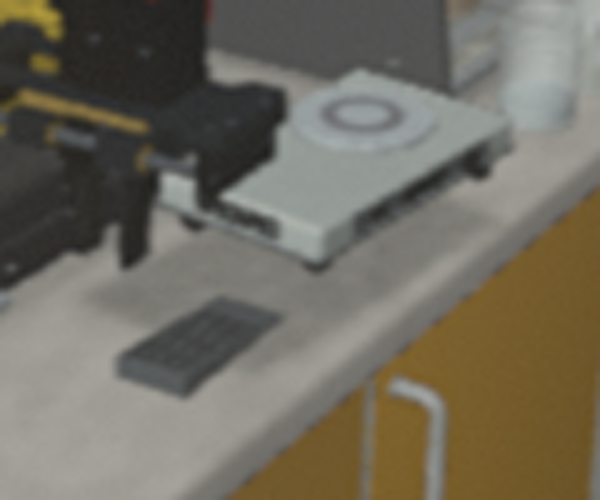

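jog_arm:
  steps:
    - {"delta_pos": [-2,0,-30],"turn": 0,"fingers": 20}
    - {"delta_pos": [-2,0,-60],"turn": 0,"fingers": 20}
    - {"delta_pos": [-2,0,-85],"turn": 0,"fingers": 20}
    - {"delta_pos": [-2,0,-95],"turn": 0,"fingers": 20}
    - {"delta_pos": [-2,0,-95],"turn": 0,"fingers": 20}
    - {"delta_pos": [-2,0,-95],"turn": 0,"fingers": 20}

```text
time_s: 2.88
position: [0.4927, 0.1866, 0.0248]
tcp_rot: [[1.0, 0.0, -0.029], [0.029, 0.0, 1.0], [0.0, -1.0, 0.0]]
force: [0.8, 0.0, 0.3]
opening: 0.2
```

Run:
```python
from look import *
s=read_state(); print(s['time_s'],s['position'],s['force'],s['opening'])
im=save('side','side4')
print([(q['confidence'],q['position']) for q in tip_of('wedge','side')])
im=cv2.imread('pics/side4.png')[130:250,260:380]; cv2.imwrite('pics/side4c.png',cv2.resize(im,None,fx=5,fy=5,interpolation=cv2.INTER_CUBIC))
```

```text
2.8833 [0.49265043 0.18658787 0.02476385] [0.84125125 0.01960266 0.26421386] 0.1995272603616596
[(0.56, [0.4959, 0.0982, 0.0048]), (0.33, [0.4906, 0.4658, 0.0005])]
```

View pics/side4c.png

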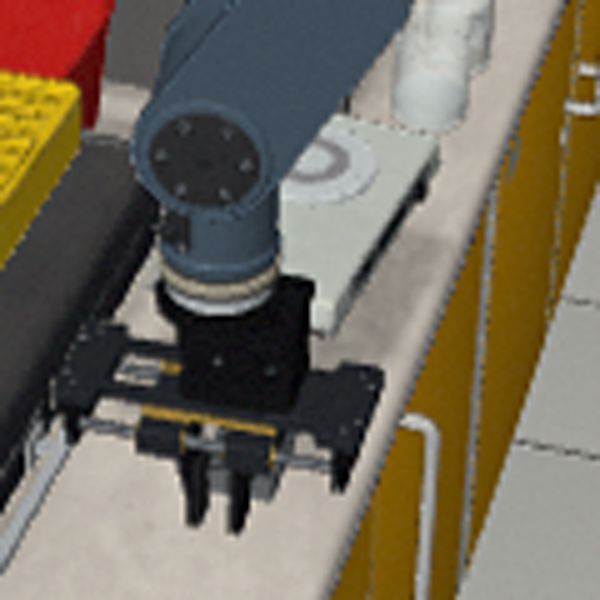

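jog_arm:
  steps:
    - {"delta_pos": [1,-5,0],"turn": 0,"fingers": 20}
    - {"delta_pos": [1,-10,0],"turn": 0,"fingers": 20}
    - {"delta_pos": [1,-15,0],"turn": 0,"fingers": 20}
    - {"delta_pos": [1,-19,0],"turn": 0,"fingers": 20}
    - {"delta_pos": [1,-21,0],"turn": 0,"fingers": 20}
    - {"delta_pos": [1,-23,0],"turn": 0,"fingers": 20}
    - {"delta_pos": [1,-25,0],"turn": 0,"fingers": 20}
    - {"delta_pos": [1.6,-27.5,0],"turn": -0.5,"fingers": 20}
    - {"delta_pos": [2.3,-30,0],"turn": -1,"fingers": 20}
    - {"delta_pos": [2.9,-32.5,0],"turn": -1.4,"fingers": 20}
    - {"delta_pos": [3.5,-35,0],"turn": -1.9,"fingers": 20}
    - {"delta_pos": [4.5,-40,0],"turn": -2.9,"fingers": 20}

```text
time_s: 3.98
position: [0.4965, 0.147, 0.0245]
tcp_rot: [[1.0, -0.0, 0.022], [-0.022, 0.0, 1.0], [-0.0, -1.0, 0.0]]
force: [0.4, 0.6, -0.6]
opening: 0.202
```

Run:
```python
from look import *
s=read_state(); print(s['time_s'],s['position'],s['force'],s['opening'])
im=save('side','side5')
print([(q['confidence'],q['position']) for q in tip_of('wedge','side')])
im=cv2.imread('pics/side5.png')[130:250,260:380]; cv2.imwrite('pics/side5c.png',cv2.resize(im,None,fx=5,fy=5,interpolation=cv2.INTER_CUBIC))
im=save('wrist','w5')
```

```text
3.9833 [0.49645124 0.14703385 0.02450168] [ 0.38879931  0.55342357 -0.57681244] 0.20190569236588712
[(0.44, [0.4917, 0.0795, 0.0012])]
```

View pics/side5c.png

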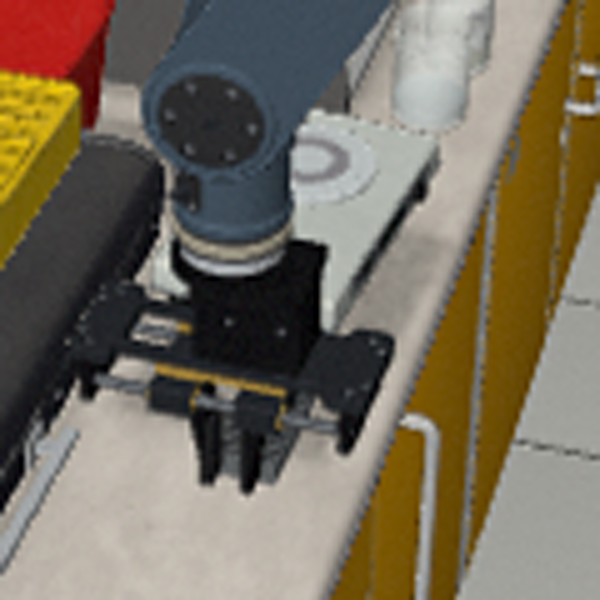

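View pics/w5.png

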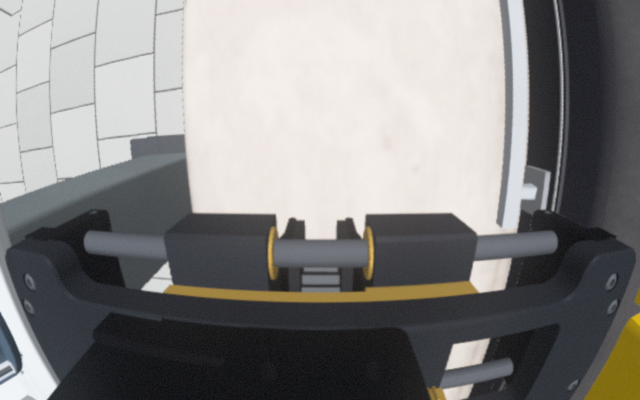

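jog_arm:
  steps:
    - {"delta_pos": [1.0,-5,0],"turn": -1.0,"fingers": 20}
    - {"delta_pos": [2.0,-10,0],"turn": -1.9,"fingers": 20}
    - {"delta_pos": [2.8,-15,0],"turn": -2.9,"fingers": 20}
    - {"delta_pos": [3.6,-20,0],"turn": -3.9,"fingers": 20}
    - {"delta_pos": [4.3,-25,0],"turn": -4.8,"fingers": 20}
    - {"delta_pos": [4.3,-25,0],"turn": -4.8,"fingers": 20}

```text
time_s: 4.63
position: [0.5011, 0.121, 0.0245]
tcp_rot: [[0.994, 0.0, 0.107], [-0.107, -0.0, 0.994], [0.0, -1.0, -0.0]]
force: [-0.1, 0.0, -0.7]
opening: 0.198
```

Run:
```python
from look import *
s=read_state(); print(s['time_s'],s['position'],s['force'],s['tcp_rot'][:2,0])
F=[]
for k in range(6):
    im=save('side' if k%2 else 'scene','s6_%d'%k); F.append(read_state()['force'])
print(np.round(F,2), read_state()['position'])
im=cv2.imread('pics/s6_1.png')[130:250,260:380]; a=cv2.resize(im,None,fx=5,fy=5,interpolation=cv2.INTER_CUBIC)
cv2.imwrite('pics/side6c.png',a)
im=cv2.imread('pics/s6_0.png')[150:250,270:390]; cv2.imwrite('pics/scene6c.png',cv2.resize(im,None,fx=5,fy=5,interpolation=cv2.INTER_CUBIC))
```

```text
4.6333 [0.50110101 0.12097136 0.02451956] [-0.06581487  0.0254961  -0.70266647] [ 0.99429497 -0.10666528]
[[-1.23 -0.16 -1.1 ]
 [-0.22 -0.62 -0.02]
 [ 0.4  -0.34  0.07]
 [ 0.26  0.32  0.04]
 [ 0.34  1.    0.13]
 [ 0.89 -0.46  0.36]] [0.50069365 0.12222068 0.02457902]
```

View pics/side6c.png

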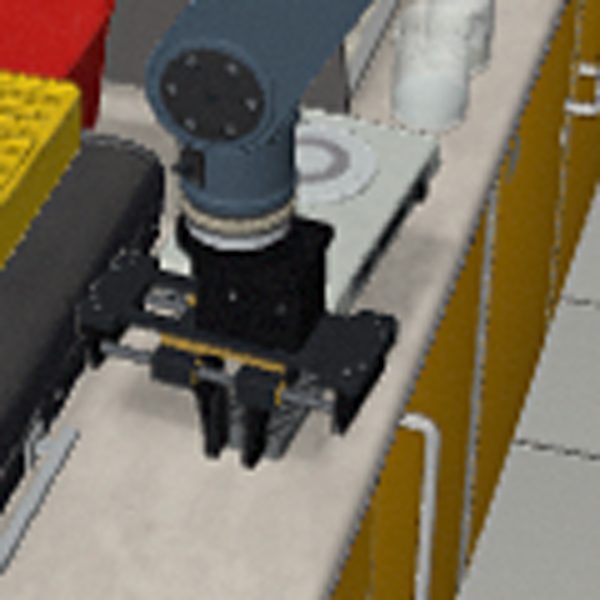

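View pics/scene6c.png

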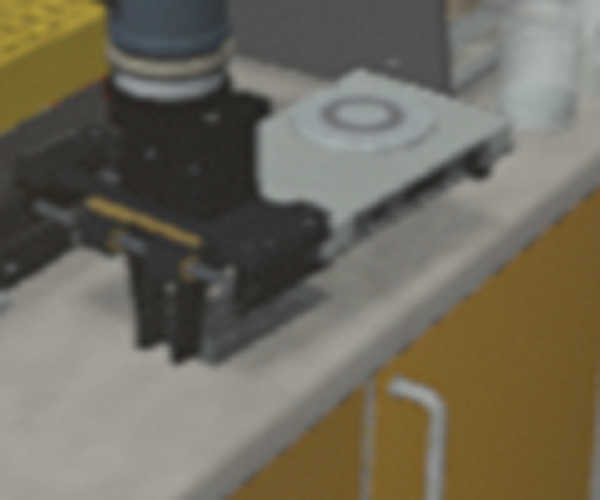

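jog_arm:
  steps:
    - {"delta_pos": [0,6,0],"turn": 0,"fingers": 20}
    - {"delta_pos": [0,8,30],"turn": 0,"fingers": 20}
    - {"delta_pos": [0,8,70],"turn": 0,"fingers": 20}
    - {"delta_pos": [15,-20,100],"turn": 3,"fingers": 20}
    - {"delta_pos": [30,-50,125],"turn": 6,"fingers": 20}
    - {"delta_pos": [45,-85,150],"turn": 6,"fingers": 20}
    - {"delta_pos": [60,-120,175],"turn": 6,"fingers": 20}
    - {"delta_pos": [70,-152,190],"turn": 6,"fingers": 20}
    - {"delta_pos": [70,-152,190],"turn": 6,"fingers": 20}
    - {"delta_pos": [70,-152,190],"turn": 6,"fingers": 20}
    - {"delta_pos": [70,-152,190],"turn": 6,"fingers": 20}

```text
time_s: 5.85
position: [0.5698, -0.0293, 0.214]
tcp_rot: [[1.0, -0.002, 0.001], [-0.001, 0.001, 1.0], [-0.002, -1.0, 0.001]]
force: [-0.7, -0.2, -0.3]
opening: 0.199
```

Run:
```python
from look import *
s=read_state(); print(s['time_s'],s['position'],s['force'],s['tcp_rot'][:2,0])
im=save('wrist','w7')
for t in ['stirrer','stirrer_corner','foot_tip','wedge']:
    r=tip_of(t,'wrist')
    print(t,[(round(q['confidence'],2),np.round(q['position'],4).tolist()) for q in r[:2]])
cv2.imwrite('pics/w7c.png',cv2.resize(im[40:240,150:400,::-1],None,fx=3,fy=3,interpolation=cv2.INTER_CUBIC))
print(read_state()['position'])
```

```text
5.85 [ 0.56982283 -0.02928661  0.21404079] [-0.69400234 -0.16000028 -0.30594623] [ 9.99998224e-01 -6.64581364e-04]
stirrer [(0.97, [0.5245, -0.1226, -0.0031])]
stirrer_corner [(0.57, [0.4842, -0.0217, 0.049])]
foot_tip []
wedge [(0.66, [0.49, 0.0527, 0.0016])]
[ 0.56970633 -0.0283513   0.21353541]
```

View pics/w7c.png

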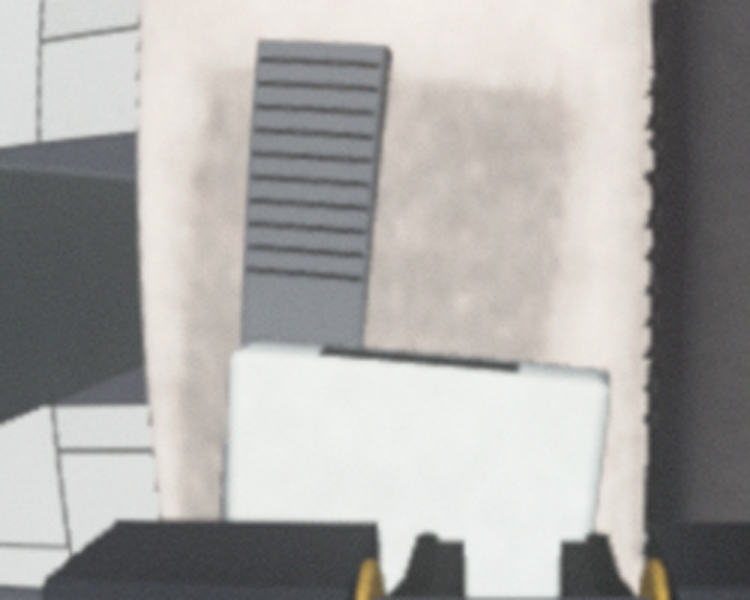

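Run:
```python
from look import *
from scipy.optimize import least_squares
st=read_state(); st['position']=np.array([.5698,-.0290,.2138])
px=np.array([[258,40],[388,46],[242,345],[364,345]])/3+[150,40]
def W(p,L):
    c,s=np.cos(p[2]),np.sin(p[2]); return np.c_[p[0]+c*L[:,0]-s*L[:,1],p[1]+s*L[:,0]+c*L[:,1],L[:,2]]
L=np.array([[-60,-25,16.5],[-60,25,16.5]])/1e3
def res(p):
    a=(proj('wrist',W(p,L),st)-px[:2]).ravel()
    # lower points: must lie on side edges (top surface)
    out=list(a)
    for sgn,q in((-1,px[2]),(1,px[3])):
        xs=np.linspace(-.06,.06,400); E=np.c_[xs,np.full(400,sgn*.025),.009-xs/8]
        Q=proj('wrist',W(p,E),st); j=np.argmin(abs(Q[:,1]-q[1])); out.append(Q[j,0]-q[0])
    return out
r=least_squares(res,[.494,.052,-1.67],diff_step=1e-4); print(r.x,np.degrees(r.x[2]),np.round(r.fun,2))
# stirrer
e=np.array([[240,345],[320,352],[518,368],[606,375]])/3+[150,40]
P=onz('wrist',e,.048,st); print('left',P.round(4)); print(np.degrees(np.arctan(np.polyfit(P[:,0],P[:,1],1)[0])))
f=np.array([[229,370],[222,518]])/3+[150,40]; print('front',onz('wrist',f,.048,st).round(4))
b=np.array([[608,385],[598,520]])/3+[150,40]; print('back',onz('wrist',b,.048,st).round(4))
```

```text
[ 0.49327889  0.04790481 -1.67611024] -96.03404257961927 [-0.1   0.01  0.1  -0.   -0.14  0.12]
left [[ 0.4756 -0.0025  0.048 ]
 [ 0.5042 -0.0054  0.048 ]
 [ 0.5721 -0.0112  0.048 ]
 [ 0.602  -0.0135  0.048 ]]
-4.961821347505686
front [[ 0.4711 -0.0112  0.048 ]
 [ 0.4645 -0.0655  0.048 ]]
back [[ 0.6028 -0.0169  0.048 ]
 [ 0.6005 -0.0652  0.048 ]]
```

jog_arm:
  steps:
    - {"delta_pos": [-10,32,-15],"turn": 0,"fingers": 20}
    - {"delta_pos": [-25,67,-40],"turn": 0,"fingers": 20}
    - {"delta_pos": [-40,102,-65],"turn": 0,"fingers": 20}
    - {"delta_pos": [-55,132,-90],"turn": -3,"fingers": 20}
    - {"delta_pos": [-70,162,-110],"turn": -6,"fingers": 20}
    - {"delta_pos": [-70,162,-140],"turn": -6,"fingers": 20}
    - {"delta_pos": [-70,162,-170],"turn": -6,"fingers": 20}
    - {"delta_pos": [-70,162,-188],"turn": -6,"fingers": 20}
    - {"delta_pos": [-70,162,-190],"turn": -6,"fingers": 20}
    - {"delta_pos": [-70,159,-190],"turn": -6,"fingers": 20}
    - {"delta_pos": [-70,156,-190],"turn": -6,"fingers": 20}
    - {"delta_pos": [-70,153,-190],"turn": -6,"fingers": 20}
    - {"delta_pos": [-70,152,-190],"turn": -6,"fingers": 20}
    - {"delta_pos": [-70,152,-190],"turn": -6,"fingers": 20}

```text
time_s: 7.27
position: [0.5017, 0.1215, 0.0258]
tcp_rot: [[0.994, 0.002, 0.106], [-0.106, 0.0, 0.994], [0.002, -1.0, 0.0]]
force: [0.1, 0.9, 1.1]
opening: 0.199
```

```bash
cat > avg.py <<'E'
from look import *
import sys
n=int(sys.argv[1]) if len(sys.argv)>1 else 8
F=[];P=[];tau=[]
for k in range(n):
    s=read_state(); F.append(s['force']);P.append(s['position']); tau.append(s['tau']); capture('side')
print(round(s['time_s'],2),'F',np.mean(F,0).round(2),'sd',np.std(F,0).round(2),'P mm',(1000*np.mean(P,0)).round(2),'sd',(1000*np.std(P,0)).round(2))
h=np.array([-.105,-.9945,0]); print('push force',round(float(-np.mean(F,0)@h),2))
E
python3 avg.py
```

```text
7.62 F [0.21 0.07 0.06] sd [0.55 0.62 0.72] P mm [501.18 121.84  25.18] sd [0.29 0.2  0.37]
push force 0.09
```

jog_arm:
  steps:
    - {"delta_pos": [-0.3,-3,0],"turn": 0,"fingers": 20}
    - {"delta_pos": [-0.6,-6,0],"turn": 0,"fingers": 20}
    - {"delta_pos": [-0.9,-9,0],"turn": 0,"fingers": 20}
    - {"delta_pos": [-1.3,-12,0],"turn": 0,"fingers": 20}
    - {"delta_pos": [-1.6,-15,0],"turn": 0,"fingers": 20}
    - {"delta_pos": [-1.9,-18,0],"turn": 0,"fingers": 20}
    - {"delta_pos": [-2.2,-21,0],"turn": 0,"fingers": 20}
    - {"delta_pos": [-2.4,-23,0],"turn": 0,"fingers": 20}
    - {"delta_pos": [-2.6,-25,0],"turn": 0,"fingers": 20}
    - {"delta_pos": [-2.8,-27,0],"turn": 0,"fingers": 20}
    - {"delta_pos": [-2.9,-28,0],"turn": 0,"fingers": 20}

```text
time_s: 8.58
position: [0.4978, 0.0938, 0.0245]
tcp_rot: [[0.995, -0.0, 0.105], [-0.105, -0.0, 0.995], [-0.0, -1.0, -0.0]]
force: [0.1, 0.4, 0.6]
opening: 0.198
```

```bash
python3 avg.py
```

```text
8.93 F [-0.32 -0.19 -0.07] sd [0.2  0.48 0.48] P mm [497.86  93.94  24.54] sd [0.02 0.14 0.01]
push force -0.22
```

jog_arm:
  steps:
    - {"delta_pos": [-0.1,-1,0],"turn": 0,"fingers": 20}
    - {"delta_pos": [-0.2,-2,0],"turn": 0,"fingers": 20}
    - {"delta_pos": [-0.3,-3,0],"turn": 0,"fingers": 20}
    - {"delta_pos": [-0.4,-4,0],"turn": 0,"fingers": 20}

```text
time_s: 9.32
position: [0.4975, 0.09, 0.0246]
tcp_rot: [[0.995, 0.0, 0.105], [-0.105, 0.0, 0.995], [0.0, -1.0, 0.0]]
force: [-0.3, -0.1, 0.1]
opening: 0.201
```

```bash
python3 avg.py 12
```

```text
9.87 F [0.13 0.21 0.01] sd [0.53 0.35 0.53] P mm [497.47  89.96  24.55] sd [0.01 0.09 0.01]
push force 0.22
```

jog_arm:
  steps:
    - {"delta_pos": [-0.1,-1,0],"turn": 0,"fingers": 20}
    - {"delta_pos": [-0.2,-2,0],"turn": 0,"fingers": 20}
    - {"delta_pos": [-0.3,-3,0],"turn": 0,"fingers": 20}

```text
time_s: 10.17
position: [0.4972, 0.087, 0.0246]
tcp_rot: [[0.995, 0.0, 0.105], [-0.105, 0.0, 0.995], [0.0, -1.0, 0.0]]
force: [-0.5, 1.2, -0.3]
opening: 0.201
```

```bash
python3 avg.py 12
```

```text
10.72 F [-0.05  0.2   0.07] sd [0.44 0.54 0.48] P mm [497.17  86.97  24.55] sd [0.02 0.08 0.01]
push force 0.19
```

jog_arm:
  steps:
    - {"delta_pos": [-0.1,-1,0],"turn": 0,"fingers": 20}
    - {"delta_pos": [-0.2,-2,0],"turn": 0,"fingers": 20}
    - {"delta_pos": [-0.3,-3,0],"turn": 0,"fingers": 20}

```text
time_s: 11.02
position: [0.4969, 0.0841, 0.0245]
tcp_rot: [[0.994, 0.0, 0.105], [-0.105, 0.0, 0.994], [0.0, -1.0, 0.0]]
force: [0.0, 0.9, 0.8]
opening: 0.2
```

```bash
python3 avg.py 12
```

```text
11.57 F [0.19 0.37 0.09] sd [0.4  0.52 0.56] P mm [496.88  83.98  24.55] sd [0.01 0.04 0.01]
push force 0.39
```

jog_arm:
  steps:
    - {"delta_pos": [-0.1,-1,0],"turn": 0,"fingers": 20}
    - {"delta_pos": [-0.2,-2,0],"turn": 0,"fingers": 20}

```text
time_s: 11.78
position: [0.4967, 0.0824, 0.0246]
tcp_rot: [[0.994, 0.0, 0.105], [-0.105, 0.001, 0.994], [0.0, -1.0, 0.001]]
force: [0.5, 3.2, 0.2]
opening: 0.2
```

```bash
python3 avg.py 12
```

```text
12.33 F [0.23 2.61 0.12] sd [0.3  0.43 0.42] P mm [496.69  82.16  24.55] sd [0.02 0.06 0.01]
push force 2.62
```

jog_arm:
  steps:
    - {"delta_pos": [-0.1,-1,0],"turn": 0,"fingers": 20}
    - {"delta_pos": [-0.2,-2,0],"turn": 0,"fingers": 20}

```text
time_s: 12.55
position: [0.4965, 0.0804, 0.0246]
tcp_rot: [[0.994, 0.0, 0.105], [-0.105, 0.001, 0.994], [0.0, -1.0, 0.001]]
force: [0.4, 6.0, -0.3]
opening: 0.197
```

```bash
python3 avg.py 12
```

```text
13.1 F [ 0.32  4.64 -0.19] sd [0.63 0.78 0.42] P mm [496.49  80.15  24.55] sd [0.02 0.07 0.01]
push force 4.65
```

jog_arm:
  steps:
    - {"delta_pos": [-0.1,-1,0],"turn": 0,"fingers": 20}
    - {"delta_pos": [-0.2,-2,0],"turn": 0,"fingers": 20}

```text
time_s: 13.32
position: [0.4963, 0.0785, 0.0245]
tcp_rot: [[0.994, 0.0, 0.105], [-0.105, 0.001, 0.994], [0.0, -1.0, 0.001]]
force: [0.7, 8.6, -0.2]
opening: 0.202
```

```bash
python3 avg.py 12
```

```text
13.87 F [ 0.93  5.71 -0.36] sd [0.46 0.95 0.47] P mm [496.29  78.22  24.55] sd [0.02 0.08 0.01]
push force 5.77
```

jog_arm:
  steps:
    - {"delta_pos": [0.3,3,0],"turn": 0,"fingers": 20}
    - {"delta_pos": [0.8,8,0],"turn": 0,"fingers": 20}
    - {"delta_pos": [0.8,10,30],"turn": 0,"fingers": 20}
    - {"delta_pos": [0.8,10,65],"turn": 0,"fingers": 20}
    - {"delta_pos": [15,-5,95],"turn": 3,"fingers": 20}
    - {"delta_pos": [30,-30,125],"turn": 6,"fingers": 20}
    - {"delta_pos": [50,-60,155],"turn": 6,"fingers": 20}
    - {"delta_pos": [65,-90,180],"turn": 6,"fingers": 20}
    - {"delta_pos": [74.5,-108,190],"turn": 6,"fingers": 20}
    - {"delta_pos": [74.5,-108,190],"turn": 6,"fingers": 20}
    - {"delta_pos": [74.5,-108,190],"turn": 6,"fingers": 20}
    - {"delta_pos": [74.5,-108,190],"turn": 6,"fingers": 20}

```text
time_s: 14.92
position: [0.5693, -0.0297, 0.2137]
tcp_rot: [[1.0, -0.003, 0.0], [-0.0, 0.0, 1.0], [-0.003, -1.0, 0.0]]
force: [0.4, -0.5, -0.1]
opening: 0.194
```

Run:
```python
from look import *
s=read_state(); print(s['time_s'],s['position'],s['force'],s['tcp_rot'][:2,0])
im=save('wrist','w8')
for t in ['stirrer','stirrer_corner','wedge']:
    r=tip_of(t,'wrist')
    print(t,[(round(q['confidence'],2),np.round(q['position'],4).tolist()) for q in r[:2]])
cv2.imwrite('pics/w8c.png',cv2.resize(im[40:240,150:400,::-1],None,fx=3,fy=3,interpolation=cv2.INTER_CUBIC))
# compare stirrer shift with w7
a=cv2.cvtColor(cv2.imread('pics/w7.png'),cv2.COLOR_BGR2GRAY).astype(np.float32); b=cv2.cvtColor(cv2.imread('pics/w8.png'),cv2.COLOR_BGR2GRAY).astype(np.float32)
for n,(r0,r1,c0,c1) in {'back-left corner':(145,200,310,365),'front-left':(150,205,205,255),'table right(ref)':(45,140,340,400),'table left ref':(60,200,150,205)}.items():
    print(n,cv2.phaseCorrelate(a[r0:r1,c0:c1],b[r0:r1,c0:c1],cv2.createHanningWindow((c1-c0,r1-r0),cv2.CV_32F)))
```

```text
14.9167 [ 0.56930501 -0.02965315  0.21373271] [ 0.42056966 -0.47052797 -0.07431318] [ 9.99995545e-01 -3.66159666e-04]
stirrer [(0.64, [0.5208, -0.1222, -0.0033])]
stirrer_corner [(0.97, [0.4819, -0.0226, 0.0504])]
wedge [(0.72, [0.4892, 0.011, 0.0018])]
back-left corner ((0.7522200995732504, -0.3898522842967189), 1.0091273625691732)
front-left ((-0.0003535231613547296, -0.12100996491387761), 0.9938172976175944)
table right(ref) ((0.6387317478781291, -0.5035160537059085), 0.9420924077431361)
table left ref ((0.253876733495769, -0.08922598044348717), 0.8418906163286279)
```

View pics/w8c.png

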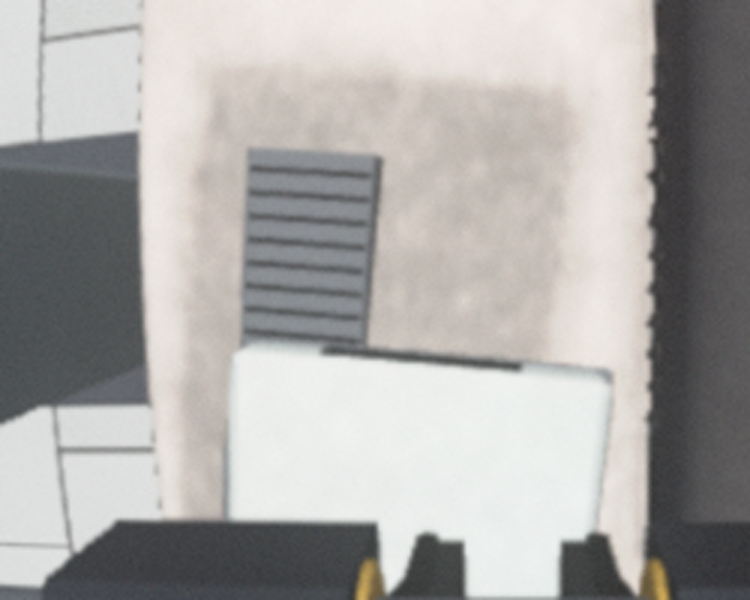

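jog_arm:
  steps:
    - {"delta_pos": [-30,3,-20],"turn": -3,"fingers": 0}
    - {"delta_pos": [-60,6,-40],"turn": -6,"fingers": 0}
    - {"delta_pos": [-84,8.5,-60],"turn": -6,"fingers": 0}
    - {"delta_pos": [-84,8.5,-90],"turn": -6,"fingers": 0}
    - {"delta_pos": [-84,8.5,-120],"turn": -6,"fingers": 0}
    - {"delta_pos": [-84,8.5,-135],"turn": -6,"fingers": 0}
    - {"delta_pos": [-84,8.5,-139],"turn": -6,"fingers": 0}
    - {"delta_pos": [-84,8.5,-139],"turn": -6,"fingers": 0}
    - {"delta_pos": [-84,8.5,-139],"turn": -6,"fingers": 0}
    - {"delta_pos": [-84,8.5,-139],"turn": -6,"fingers": 0}

```text
time_s: 15.95
position: [0.4876, -0.0214, 0.0765]
tcp_rot: [[0.995, 0.002, 0.104], [-0.104, -0.001, 0.995], [0.002, -1.0, -0.0]]
force: [-0.1, 1.2, 0.4]
opening: 0.003
```

```bash
python3 avg.py 8
python3 - <<'E'
from look import *
print(read_state()['opening'])
save('wrist','w9'); save('side','s9'); save('scene','sc9')
a=cv2.imread('pics/s9.png')[130:230,260:380]; b=cv2.imread('pics/sc9.png')[140:240,280:400]
cv2.imwrite('pics/c9.png',cv2.resize(np.vstack([a,b]),None,fx=3,fy=3,interpolation=cv2.INTER_CUBIC))
E
```

```text
16.3 F [ 0.16 -0.42  0.19] sd [0.35 0.86 0.29] P mm [487.39 -21.54  76.42] sd [0.22 0.04 0.21]
push force -0.4
0.0029767839484522987
```

View pics/c9.png

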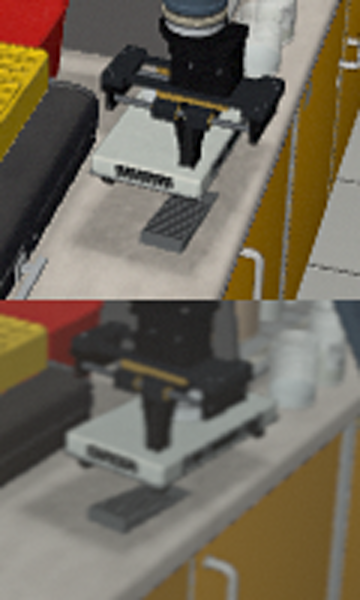

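View pics/w9.png

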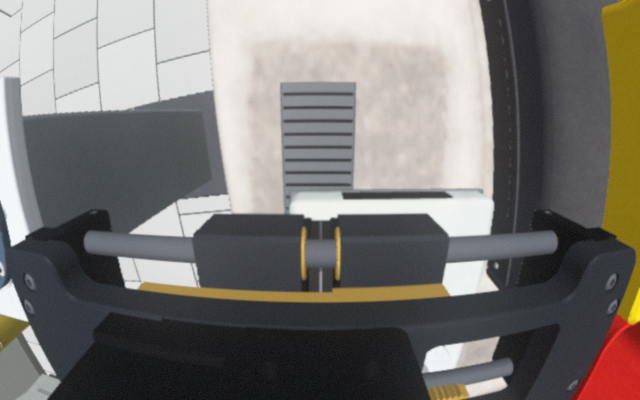

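jog_arm:
  steps:
    - {"delta_pos": [0,0,-4],"turn": 0,"fingers": 0}
    - {"delta_pos": [0,0,-7],"turn": 0,"fingers": 0}
    - {"delta_pos": [0,0,-9],"turn": 0,"fingers": 0}
    - {"delta_pos": [0,0,-10],"turn": 0,"fingers": 0}
    - {"delta_pos": [0,0,-10],"turn": 0,"fingers": 0}

```text
time_s: 16.92
position: [0.4865, -0.0214, 0.0653]
tcp_rot: [[0.995, -0.001, 0.104], [-0.104, 0.0, 0.995], [-0.001, -1.0, 0.0]]
force: [-0.6, -0.1, 0.7]
opening: 0.004
```

```bash
python3 avg.py 8
```

```text
17.27 F [-0.06  0.04  0.16] sd [0.41 0.37 0.37] P mm [486.75 -21.46  65.44] sd [0.1  0.03 0.1 ]
push force 0.03
```

jog_arm:
  steps:
    - {"delta_pos": [0,0,-0.5],"turn": 0,"fingers": 0}
    - {"delta_pos": [0,0,-0.5],"turn": 0,"fingers": 0}

```text
time_s: 17.48
position: [0.4868, -0.0215, 0.0652]
tcp_rot: [[0.995, 0.0, 0.105], [-0.105, -0.0, 0.995], [0.0, -1.0, -0.0]]
force: [-0.5, -0.9, 2.3]
opening: 0.01
```

```bash
python3 avg.py 8
```

```text
17.83 F [-0.31 -0.1   2.06] sd [0.35 0.62 0.54] P mm [486.85 -21.47  65.2 ] sd [0.01 0.01 0.02]
push force -0.13
```

jog_arm:
  steps:
    - {"delta_pos": [0,0,-0.5],"turn": 0,"fingers": 0}
    - {"delta_pos": [0,0,-0.5],"turn": 0,"fingers": 0}

```text
time_s: 18.05
position: [0.4868, -0.0215, 0.0651]
tcp_rot: [[0.995, 0.0, 0.104], [-0.104, -0.0, 0.995], [0.0, -1.0, -0.0]]
force: [-0.2, 0.6, 7.2]
opening: 0.004
```

```bash
python3 avg.py 8
```

```text
18.4 F [-1.01  0.32  7.32] sd [0.63 0.15 0.32] P mm [486.85 -21.46  65.07] sd [0.01 0.01 0.01]
push force 0.21
```

jog_arm:
  steps:
    - {"delta_pos": [0,0,-0.15],"turn": 0,"fingers": 0}
    - {"delta_pos": [0,0,-0.15],"turn": 0,"fingers": 0}
    - {"delta_pos": [0,0,-0.15],"turn": 0,"fingers": 0}

```text
time_s: 18.7
position: [0.4869, -0.0215, 0.0651]
tcp_rot: [[0.995, 0.001, 0.104], [-0.104, -0.0, 0.995], [0.001, -1.0, -0.0]]
force: [-1.2, 0.3, 8.1]
opening: 0.004
```

```bash
python3 avg.py 20
python3 - <<'E'
from look import *
for c in ['scene','side']:
    save(c,c+'10')
    for t in ['stirrer','stirrer_corner','wedge','timer','petri','tape','bottle','beaker']:
        r=tip_of(t,c); print(t,[(round(q['confidence'],2),np.round(q['position'],3).tolist()) for q in r[:1]])
E
python3 avg.py 20
```

```text
19.65 F [-1.32  0.38  8.65] sd [0.6  0.46 0.57] P mm [486.84 -21.46  65.05] sd [0.01 0.01 0.01]
push force 0.24
stirrer [(0.68, [0.525, -0.126, -0.0])]
stirrer_corner [(0.73, [0.482, -0.024, 0.049])]
wedge []
timer [(0.71, [0.471, 0.358, -0.003])]
petri [(0.88, [0.55, 0.365, 0.0])]
tape [(0.65, [0.49, 0.466, -0.002])]
bottle [(0.77, [0.474, -0.413, 0.002])]
beaker [(0.93, [0.479, -0.331, 0.0])]
stirrer [(0.75, [0.527, -0.119, 0.0])]
stirrer_corner [(0.73, [0.486, 0.013, 0.006])]
wedge []
timer [(0.63, [0.468, 0.358, -0.001])]
petri [(0.78, [0.551, 0.368, -0.001])]
tape [(0.65, [0.493, 0.468, 0.0])]
bottle [(0.78, [0.475, -0.414, -0.004])]
beaker [(0.84, [0.475, -0.327, 0.002])]
21.55 F [-1.32  0.15  8.66] sd [0.49 0.55 0.37] P mm [486.84 -21.46  65.05] sd [0.01 0.01 0.01]
push force 0.01
```

View pics/side10.png

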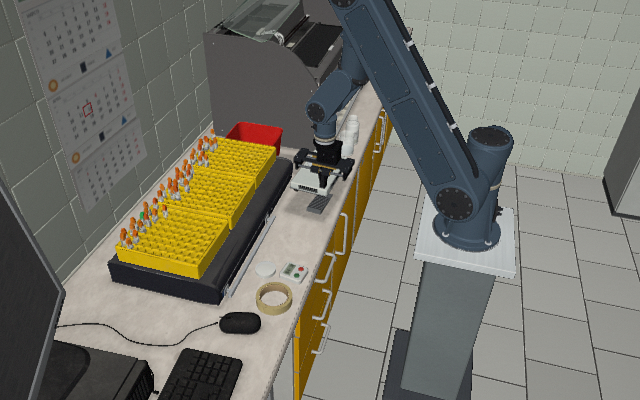

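```bash
python3 -c "
from rig import *
print(hand_in())"
```

```text
the job is handed in; nothing more can be done
None
```

The wedge is under the stirrer's short front left foot, and I handed in with the shut fingertips pressing straight down on that corner at about 8.7 N, steady over 2 s. It took about 21.5 s.

- **Pushing the wedge:** I pushed its thick end with two fingertips, turning it about 8° to line up with the stirrer. I then slid it in thin end first until the push force rose from about 0.4 N to about 5.8 N. I never gripped or lifted it.
- **Rocking:** Pressing the corner, the force rose from about 2 N to 7.3 N while the tip sank only 0.13 mm. The stirrer no longer gives at 3 to 4 N.
- **Level:** The corner top measured about 48.3 mm at first touch and 48.05 mm under the final press, against 48 mm nominal.
- **Other things:** Before and after pictures showed no measurable shift of the stirrer. The timer, petri dish, tape, bottle and beaker stayed within measuring error.

- **Pushed past first contact:** I queued the last three 2 mm pushes together instead of stopping at the first force rise. The wedge went about 4 to 5 mm further, which would be up to about 0.6 mm of lift by its slope. The corner height shows about 0.3 mm at most.
- **Levelness measured at one corner only:** I did not check the other corners.
- **Detector misses:** The networks did not find the wedge in the last pictures. The side camera also gave one clearly wrong corner position (z = 6 mm), which I disregarded.

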